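# Filter change at the dental unit: stow the new strainers, uncap the suction filter

### The arm

A 6-joint arm with a two-finger parallel gripper is mounted at the origin on the work surface. World frame = base frame: x ahead of the robot, y to its left, z up, the work surface at z = 0. Lengths are in m, angles in rad, forces in N, time in s.
With the tool pointing down it reaches from about 0.4 to 0.825 m from the base axis. Payload 7 kg.
Tool frame: the origin (TCP) lies on the centre line of the jaws, within the pads' length; the fingertips stand 11 mm ahead of it and the grasp point (between the pads) lies 8 mm behind it; z points along the fingers, y is the direction in which the jaws open and shut (so a half turn about z gives the same grasp; the last joint's range is limited). The gripper opens to 88 mm and grips with 3 to 60 N. Pads are 19 mm wide; open, the fingers measure 130 mm over their backs; the gripper's body (78 mm by 193 mm) begins 47 mm behind the grasp point.
Start: joints at [1.452, 0.359, 0.012, 0, -1.224, -0.288], TCP at [0.267, 0.62, 0.238] pointing down, gripper open.
Joint ranges: [-3.07, 3.07], [-1.43, 2.12], [-1.02, 1.25], [-3.03, 1.67], [-3.05, -0], [-3.03, 3.03]. Speed limits (rad/s): [2.39, 2.39, 3.01, 3.14, 3.14, 3.14].

### API

Orientations are given as [roll, pitch, yaw] about the fixed x, y, z axes, in that order (R = Rz(yaw) Ry(pitch) Rx(roll)).
In Python, from station import * gives the robot as it stands.
- The arm moves only by the tool play_rows, never from a script. Its argument "targets" is a list of rows, each a list of 7 numbers: the turn, a rotation vector about the world's x, y, z in rad, then the shift along the world's x, y, z in m, then the opening, from 0 (shut) to 1 (fully open). A call has 1 to 12 rows; each row shifts and turns the pose as measured when the row begins; what a row does not reach is not made up. A row lasts 1/8 s, in which the tool goes at most 62.5 mm and 10.7 degrees, less where a joint would pass 70% of its speed; a pose out of reach is approached as far as the arm can. A call is refused whole if a number of a shift passes 0.0625 or a number of a turn 0.188, either way. A call with a gripper value outside its range is refused whole. The fingers move at their own pace and stop on an object; "grip_force" is the grip in N (left out, the last holds). Time passes only in rows, so rows that do not move let the fingers close. It gives the time, the measured TCP pose, the force and the opening at its end, in the units of the state.
- get_state(): the state, without advancing time (a new reading comes with each control period).
- grab_frame(name): name is "side" or "top"; returns (picture, depth): 480x640x3 uint8, blue, green, red; 480x640 float32, m along the optical axis (not along the pixel's ray), 0 where there is no reading.
- camera_params(name): a dict with "camera_matrix" (3x3 intrinsics, pixels), "extrinsics" (4x4, takes a point from world to camera coordinates). Camera axes: x right, y up, looking along -z (the intrinsics and any distortion apply to the point x, -y, -z); pixel columns grow to the right and rows downward; lengths in m; the calibration is good to about 2 mm. A picture is of the moment at which its call begins. camera_params takes no time and is no camera call.
- job_done(): hands the job in, once; it reports no verdict.
The state is a dict: "t": time; "q": joint angles; "qd": joint speeds; "joint_efforts": joint torques, N m; "eef_pos": TCP position; "ee_rot": TCP orientation; "force": force on the tool from outside, world axes, zero at the start; "moment": the same for the moment, N m; "width": finger opening in m.
Only numpy, scipy, OpenCV 4.12 (cv2) and the standard library are available. Lean on these libraries where they do the work, as an engineer would, in place of code of your own. Each camera call takes 0.05 s, during which the arm holds its last target.

### The job

Get the suction filter ready for its change: first stand the two fresh strainer cartridges upright in the two free cells of the caddy, one per cell, and let go of them. Then take hold of the filter bowl's quarter-turn cap by its grip bar - some units close clockwise and some anticlockwise, so try both ways to find which way it loosens - turn it free and lift it off, and finish while still holding the cap level in the air, about 10 cm above the open bowl, so a colleague can reach the old strainer. Leave the jars, cup, bottle, dish and handpieces where they are.

Things in the scene. Friction and masses are not known exactly. Their poses are not given: they have to be found in the camera images.
- cart_a_center (a point): first fresh strainer cartridge: loose upright steel cylinder, dark horizontal bands, grey end rings, 36 mm diameter, 90 mm tall, about 100 g; point at its centre, 45 mm above its foot; z up along its axis
- cart_b_center (a point): second fresh strainer cartridge, same as the first; point at its centre, 45 mm above its foot
- disc_a_center (a point): paper drip disc (52 mm across, flat, fixed) in the middle of one free cell of the caddy; point at its centre on the cell floor, 4 mm above the table. Caddy: fixed open aluminium box, 150 x 150 x 40 mm high, 2 x 2 cells, each about 69 mm square inside, centres 73 mm apart, walls 4 mm; this point's x and y run along its sides. Jars fill the other two cells
- disc_b_center (a point): the same kind of paper disc in the middle of the caddy's other free cell
- bowl_rim (a point): centre of the mouth of the fixed grey filter bowl (92 mm outside diameter, 110 mm tall, inside diameter 67 mm), at rim height 110 mm. z up; x points away from the bowl to a white manifold box (90 x 150 mm, 108 mm tall, centre 135 mm from the bowl axis) that is joined to the bowl
- cap_bar (a point): white plastic cap on the bowl: a disc 90 mm across, 8 mm thick, resting on the rim, with an upright grey grip bar on top, 60 mm long (this point's y), 18 mm thick (x), 32 mm tall, from 8 to 40 mm above the rim. Point at the bar's centre, 24 mm above the rim when seated; z up. Loose, about 120 g. Closed, the bar lies along the bowl's y to within 3 degrees
- cap: the same cap as a body, origin on its axis at the underside of its disc. It turns without spring or much friction: wrong way, a stop after 2 to 8 degrees; loosening way (clockwise or anticlockwise, not visible), a stop about 80 degrees from closed. From 50 to 80 degrees it lifts straight up; before that two lugs on its stub (38 mm across, 23 mm deep) hold it down
- filter: the fixed filter bowl with the manifold box; origin under the centre of the bowl, on the table
- cart_a: the first cartridge as a body; origin at the centre of its foot
- cart_b: the second cartridge as a body; origin at the centre of its foot
- jar_a_center (a point): bystander: amber glass jar with steel cap, 42 mm diameter, 43 mm tall, standing loose in a caddy cell; point at its centre
- jar_b_center (a point): bystander: amber glass jar with steel cap, 48 mm diameter, 43 mm tall, standing loose in a caddy cell; point at its centre
- cup_center (a point): bystander: white plastic drinking cup, 68 mm rim, 75 mm tall, loose; point half-way up
- rinse_center (a point): bystander: white plastic bottle, 56 mm diameter, 125 mm tall, loose; point about half-way up
- dish_center (a point): bystander: small steel bowl, 80 mm rim, 30 mm tall, loose; point half-way up
- handpiece_a_center (a point): bystander: steel dental handpiece, about 120 mm long, 13 mm thick, lying loose in a low steel tray (100 x 200 x 14 mm); point at mid-thickness near its middle
- handpiece_b_center (a point): bystander: second handpiece in the same tray, same size

How it is judged:
On the way, in this order (a step that is already met when the one before it is completed fails the run):
1. both cartridges stand upright in the two free cells, one each, let go ((((horizontal distance between cart_a_center and disc_a_center below 0.025 m and angle between cart_a_center's own z axis and vertical below 0.12 rad and height (world z) of cart_a_center between 0.044 and 0.054 m and contact force between the fingers and cart_a below 0.1 N) and (horizontal distance between cart_b_center and disc_b_center below 0.025 m and angle between cart_b_center's own z axis and vertical below 0.12 rad and height (world z) of cart_b_center between 0.044 and 0.054 m and contact force between the fingers and cart_b below 0.1 N)) or ((horizontal distance between cart_a_center and disc_b_center below 0.025 m and angle between cart_a_center's own z axis and vertical below 0.12 rad and height (world z) of cart_a_center between 0.044 and 0.054 m and contact force between the fingers and cart_a below 0.1 N) and (horizontal distance between cart_b_center and disc_a_center below 0.025 m and angle between cart_b_center's own z axis and vertical below 0.12 rad and height (world z) of cart_b_center between 0.044 and 0.054 m and contact force between the fingers and cart_b below 0.1 N)))), for 0.2 s.
2. the cap is off the bowl, lifted by the gripper (z of cap_bar in the frame of bowl_rim above 0.059 m and contact force between the fingers and cap above 1 N and contact force between cap and filter below 0.1 N and horizontal distance between cap_bar and bowl_rim below 0.1 m), for 0.2 s.
At the end, for the whole second after the job is handed in: Each free cell holds one upright cartridge on its floor (25 mm from the disc centre, tilt 0.12 rad), let go; the gripper holds the cap still (0.04 m/s), 60-220 mm above its seat, within 100 mm of the bowl axis, tilt under 0.35 rad, off the filter ((((horizontal distance between cart_a_center and disc_a_center below 0.025 m and angle between cart_a_center's own z axis and vertical below 0.12 rad and height (world z) of cart_a_center between 0.044 and 0.054 m and contact force between the fingers and cart_a below 0.1 N) and (horizontal distance between cart_b_center and disc_b_center below 0.025 m and angle between cart_b_center's own z axis and vertical below 0.12 rad and height (world z) of cart_b_center between 0.044 and 0.054 m and contact force between the fingers and cart_b below 0.1 N)) or ((horizontal distance between cart_a_center and disc_b_center below 0.025 m and angle between cart_a_center's own z axis and vertical below 0.12 rad and height (world z) of cart_a_center between 0.044 and 0.054 m and contact force between the fingers and cart_a below 0.1 N) and (horizontal distance between cart_b_center and disc_a_center below 0.025 m and angle between cart_b_center's own z axis and vertical below 0.12 rad and height (world z) of cart_b_center between 0.044 and 0.054 m and contact force between the fingers and cart_b below 0.1 N))) and z of cap_bar in the frame of bowl_rim between 0.084 and 0.244 m and contact force between the fingers and cap above 1 N and contact force between cap and filter below 0.1 N and horizontal distance between cap_bar and bowl_rim below 0.1 m and angle between cap_bar's own z axis and vertical below 0.35 rad and linear speed of cap below 0.04 m/s); the arm keeps its last pose, push and grip.
It fails at once if a jar, the cup, the bottle, the dish or a handpiece is pushed away (30 mm for the jars, 40 mm for the rest) or knocked over (distance of any of jar_a_center, jar_b_center from where it was at the start of the episode above 0.03 m or distance of any of cup_center, rinse_center, handpiece_a_center, handpiece_b_center, dish_center from where it was at the start of the episode above 0.04 m).
It also fails if it takes over 72 s, if anything falls off the work surface, if the arm or the gripper's body presses on something with over 40 N, if the wrist force passes 120 N, or if a joint passes its speed limit or range.

## Working session

There is one attempt and no reset: what is moved stays moved. The work goes in short steps, Python scripts to look and compute and a tool call to move; the robot and the scene stay as the last step left them, time stands still between calls to the robot, and variables do not carry over. Pictures are saved under pics/ and viewed, and the job is handed in when it is done.

Besides the shell and the picture viewer there is one more tool, called as name([rows], argument=value, ...), one row to a line, values as JSON. play_rows: Moves the arm, as the interface text tells. Its arguments: {"type":"object","properties":{"targets":{"type":"array","items":{"type":"array","items":{"type":"number"}}},"grip_force":{"type":"number"}},"required":["targets"]}

```bash
ls; mkdir -p pics; cat > h.py <<'E'
from station import *
import numpy as np, cv2
def save(n):
    a,d=grab_frame(n); return a,d
def px2w(name,u,v,d):
    c=camera_params(name);K=np.array(c["camera_matrix"]);E=np.array(c["extrinsics"])
    p=np.array([(u-K[0,2])/K[0,0]*d,-(v-K[1,2])/K[1,1]*d,-d,1.])
    return (np.linalg.inv(E)@p)[:3]
def ray_z(name,u,v,z):
    c=camera_params(name);E=np.linalg.inv(np.array(c["extrinsics"]))
    o=E[:3,3]; p=px2w(name,u,v,1.0); return o+(p-o)*(z-o[2])/(p[2]-o[2])
E
python3 - <<'E'
from h import *
for n in("top","side"):
    a,d=grab_frame(n); cv2.imwrite(f"pics/{n}0.png",a); np.save(f"{n}0.npy",d)
    c=camera_params(n); print({k:np.round(v,3).tolist() if not isinstance(v,str) else v for k,v in c.items()})
    print(np.round(np.linalg.inv(c["extrinsics"])[:3,3],3))
print(get_state())
E
```

```text
pics
{'camera_matrix': [[460.74, 0.0, 318.89], [0.0, 460.74, 244.77], [0.0, 0.0, 1.0]], 'extrinsics': [[0.148, -0.989, 0.005, -0.125], [0.966, 0.145, 0.212, -0.6], [-0.211, -0.026, 0.977, -0.921], [0.0, 0.0, 0.0, 1.0]]}
[ 0.404 -0.061  1.028]
{'camera_matrix': [[488.574, 0.0, 331.55], [0.0, 488.574, 244.61], [0.0, 0.0, 1.0]], 'extrinsics': [[0.993, -0.12, -0.013, -0.58], [0.1, 0.753, 0.65, -0.09], [-0.068, -0.647, 0.759, -1.389], [0.0, 0.0, 0.0, 1.0]]}
[ 0.49  -0.901  1.106]
{'t': 0.1, 'q': array([ 1.45210934e+00,  3.59325054e-01,  1.11597861e-02, -3.01176163e-04,
       -1.22408605e+00, -2.88080271e-01]), 'qd': array([-0.00086085, -0.00190046,  0.00336119,  0.00201786,  0.00041925,
        0.00057667]), 'joint_efforts': array([-1.65224534e-03, -5.84161556e+01,  2.93751276e+01,  7.01545089e+00,
        1.02297086e-02, -4.03085846e-05]), 'eef_pos': array([0.26693153, 0.61952993, 0.2367154 ]), 'ee_rot': array([ 3.14011717e+00, -1.41945699e-04, -4.06869701e-01]), 'force': array([-0.40464505, -0.34721503, -0.29164766]), 'moment': array([0.04084414, 0.0366314 , 0.01729506]), 'width': 0.08755861676984066}
```

View pics/top0.png

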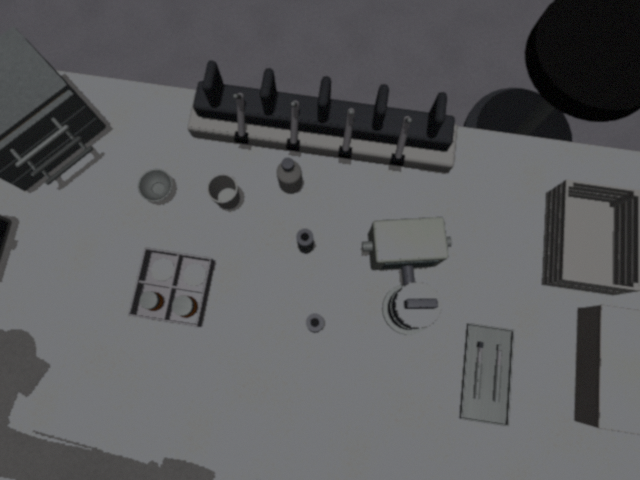

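View pics/side0.png

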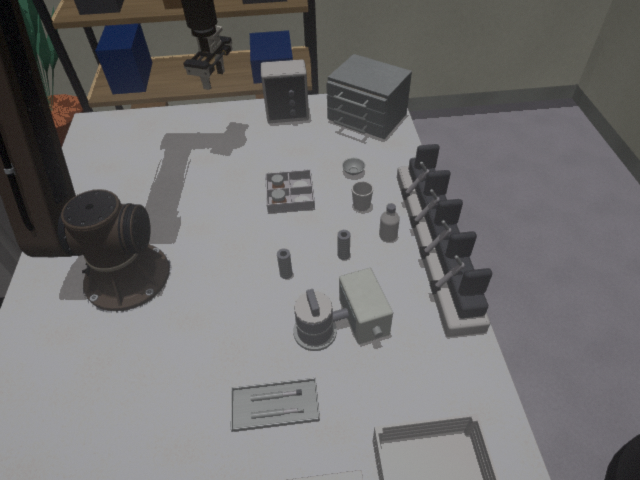

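The top view shows the caddy at about (173,288), with the free cells the upper two at about (160,267) and (195,272). The cartridges are at (305,240) and (315,322), and the cap bar is at (421,303). I'll enlarge those areas.

```bash
python3 - <<'E'
import cv2,numpy as np
a=cv2.imread("pics/top0.png")
g=lambda a:np.clip((a/255.)**0.6*255*1.2,0,255).astype('uint8')
def crop(x,y,w,h,s,n,a=a): cv2.imwrite(n,cv2.resize(g(a[y:y+h,x:x+w]),None,fx=s,fy=s,interpolation=cv2.INTER_CUBIC))
crop(120,235,110,100,6,"pics/c1.png")
crop(280,215,60,125,4,"pics/c2.png")
crop(350,205,110,140,4,"pics/c3.png")
i=[cv2.imread(f"pics/c{k}.png") for k in(2,3)]
i[0]=cv2.copyMakeBorder(i[0],0,60,0,0,0)
cv2.imwrite("pics/c23.png",np.hstack(i)); print(np.hstack(i).shape)
s=cv2.imread("pics/side0.png"); crop(260,215,140,140,5,"pics/s1.png",s) ; crop(255,140,140,110,5,"pics/s2.png",s)
b=cv2.imread("pics/s1.png"); cv2.imwrite("pics/s1.png",cv2.resize(b,(600,600)))
E
```

```text
(560, 680, 3)
```

View pics/c1.png

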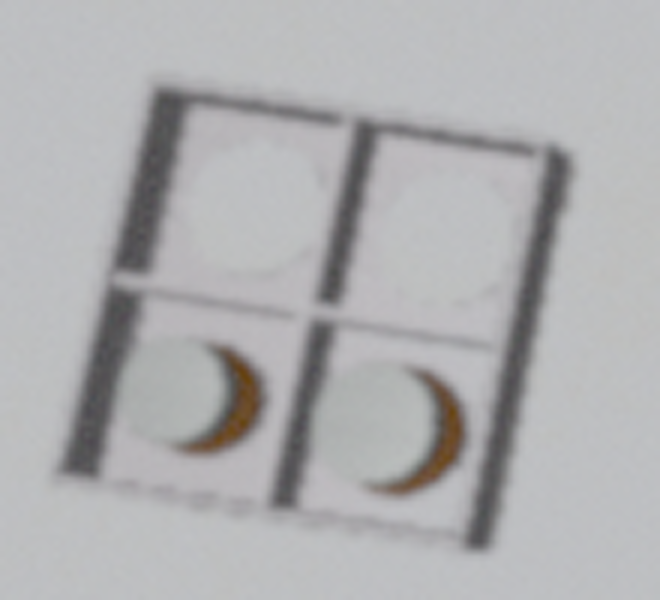

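View pics/c23.png

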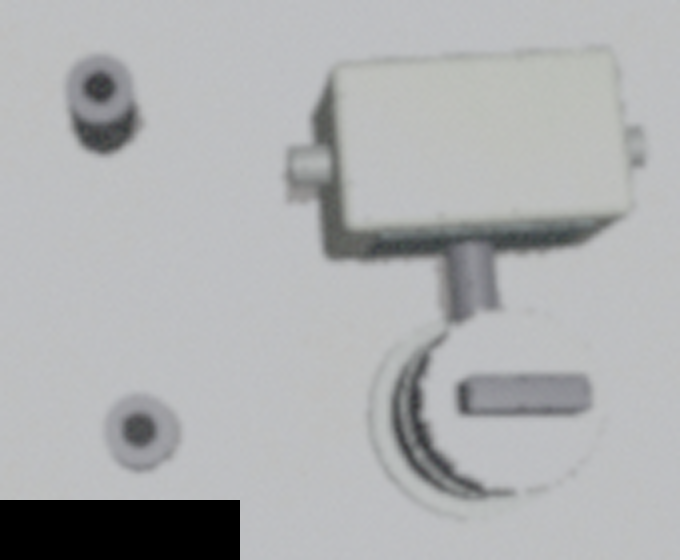

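View pics/s1.png

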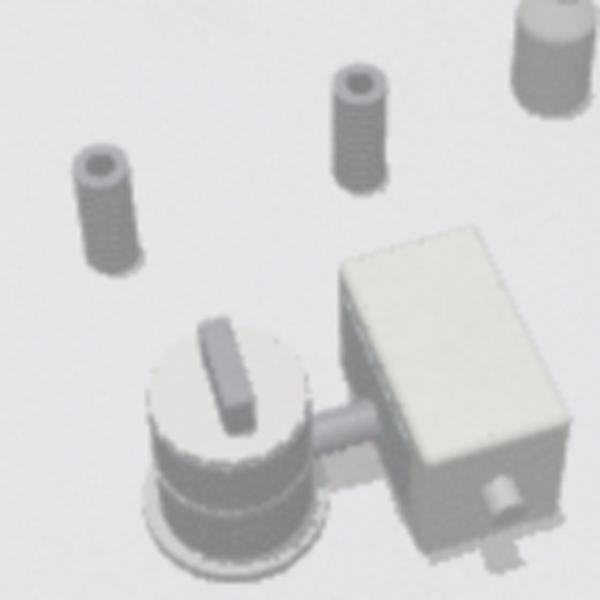

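```bash
python3 - <<'E'
from h import *
P=lambda t,*a:print(t,np.round(ray_z(*a),4))
P("discL","top",161.5,268.8,.004);P("discR","top",194.5,274.8,.004)
# caddy wall outer corners top z=.04
for u,v in((158,86),(568,158),(485,548),(63,472),(322,310)):P("cad","top",120+u/6-.4,235+v/6-.4,.04)
P("cartN(far)","top",304.8,236.2,.09);P("cartF(near)","top",314.8,322.2,.09)
P("s far","side",343.8,233.9,.09);P("s near","side",283.4,252.8,.09)
for u,v in((468,380),(590,377),(590,409),(468,413)):P("bar","top",(u-240)/4+349.6,v/4+204.6,.15)
f=lambda u,v:("side",u/4.286+259.6,v/4.286+214.6,.15)
for u,v in((199,325),(227,318),(250,399),(225,408)):P("sbar",*f(u,v))
# manifold box top z=.108
for u,v in((335,65),(612,48),(632,212),(345,230)):P("box","top",(u-240)/4+349.6,v/4+204.6,.108)
for u,v in((340,265),(474,227),(568,417),(432,464)):P("sbox","side",u/4.286+259.6,v/4.286+214.6,.108)
#cap disc from side: left 148,395 right 312,395 -> z .118 center approx (230,394)
for u,v in((148,398),(311,402),(208,470),(262,322)):P("disc","side",u/4.286+259.6,v/4.286+214.6,.118)
d=np.load("top0.npy")
for u,v in((422,303),(305,234),(315,320),(162,269),(410,240),(420,315)):
  print(u,v,d[v,u],np.round(px2w("top",u,v,d[v,u]),3))
d=np.load("side0.npy")
for k in range(1):
  # cap-disc plane points
  m=[]
  for v in range(270,350):
    for u in range(285,345):
      p=px2w("side",u,v,d[v,u])
      if .113<p[2]<.123:m.append(p)
  m=np.array(m);print(len(m),m.min(0),m.max(0))
for c in((229,80),(286,320),(322,240)):pass
E
```

```text
discL [0.5178 0.3081 0.004 ]
discR [0.5155 0.2321 0.004 ]
cad [0.5518 0.3383 0.04  ]
cad [0.5478 0.1856 0.04  ]
cad [0.4066 0.1872 0.04  ]
cad [0.4106 0.3399 0.04  ]
cad [0.4804 0.2618 0.04  ]
cartN(far) [ 0.6203 -0.0037  0.09  ]
cartF(near) [ 0.4477 -0.0509  0.09  ]
s far [ 0.6195 -0.0008  0.09  ]
s near [ 0.4484 -0.0472  0.09  ]
bar [ 0.5128 -0.218   0.15  ]
bar [ 0.5228 -0.2753  0.15  ]
bar [ 0.5077 -0.2768  0.15  ]
bar [ 0.4973 -0.2197  0.15  ]
sbar [ 0.4979 -0.2214  0.15  ]
sbar [ 0.5138 -0.2187  0.15  ]
sbar [ 0.5211 -0.2737  0.15  ]
sbar [ 0.5071 -0.2777  0.15  ]
box [ 0.6695 -0.1399  0.108 ]
box [ 0.7    -0.2809  0.108 ]
box [ 0.6152 -0.2989  0.108 ]
box [ 0.5842 -0.1556  0.108 ]
sbox [ 0.5852 -0.1591  0.108 ]
sbox [ 0.6689 -0.1413  0.108 ]
sbox [ 0.698  -0.2809  0.108 ]
sbox [ 0.6177 -0.3013  0.108 ]
disc [ 0.4655 -0.2447  0.118 ]
disc [ 0.5558 -0.259   0.118 ]
disc [ 0.4948 -0.2954  0.118 ]
disc [ 0.5344 -0.2013  0.118 ]
422 303 0.0 [ 0.404 -0.061  1.028]
305 234 0.964528 [ 0.625 -0.003  0.09 ]
315 320 0.9276972 [ 0.452 -0.051  0.089]
162 269 1.0335647 [0.517 0.307 0.005]
410 240 0.94631976 [ 0.641 -0.22   0.107]
420 315 0.90011555 [ 0.49  -0.252  0.121]Traceback (most recent call last):
  File "<stdin>", line 25, in <module>
  File "h.py", line 6, in px2w
    c=camera_params(name);K=np.array(c["camera_matrix"]);E=np.array(c["extrinsics"])
ValueError: time passes only in moves, steps and waits
```

View pics/s2.png

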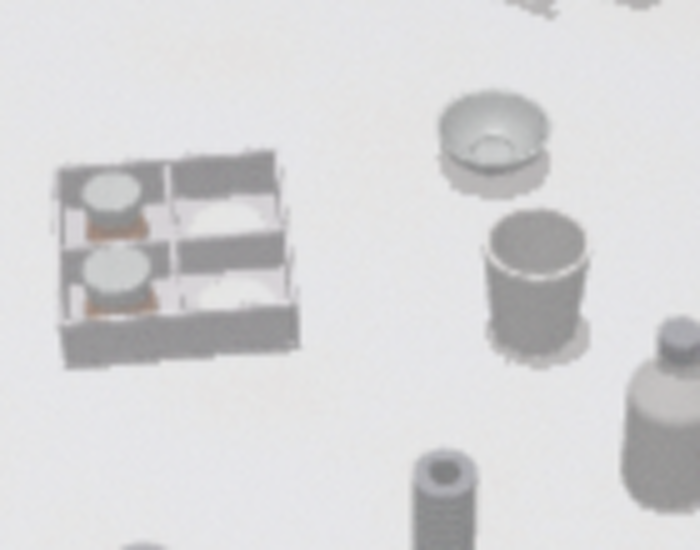

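```bash
python3 - <<'E'
from h import *
P=lambda t,*a:print(t,np.round(ray_z(*a),4))
P("rt bottom corner","top",120+570/6-.4,235+160/6-.4,.0)
P("rt top","top",120+545/6-.4,235+150/6-.4,.04)
P("rb bottom","top",120+492/6-.4,235+548/6-.4,.0)
P("rb top","top",120+466/6-.4,235+543/6-.4,.04)
P("lf in floor","top",120+183/6-.4,235+105/6-.4,.004)
P("lf in top","top",120+160/6-.4,235+92/6-.4,.04)
P("mid topR","top",120+358/6-.4,235+125/6-.4,.04)
P("mid botR","top",120+374/6-.4,235+125/6-.4,.004)
E
```

```text
rt bottom corner [0.553  0.1947 0.    ]
rt top [0.5495 0.1944 0.04  ]
rb bottom [0.4071 0.1947 0.    ]
rb top [0.4074 0.1942 0.04  ]
lf in floor [0.5514 0.3419 0.004 ]
lf in top [0.5497 0.3371 0.04  ]
mid topR [0.5484 0.2633 0.04  ]
mid botR [0.5546 0.2692 0.004 ]
```

```bash
python3 - <<'E'
from h import *
P=lambda t,*a:print(t,np.round(ray_z(*a),4))
P("bottle top","top",287.5,164,.125);P("bottle top s","side",391.5,208,.125)
P("bottle shoulder","top",288.5,177,.08)
P("cup rim","top",223,188,.075);P("cup rim s","side",255+537/5,140+243/5,.075)
P("dish","top",156,184,.03)
E
```

```text
bottle top [0.7596 0.0537 0.125 ]
bottle top s [0.7616 0.0474 0.125 ]
bottle shoulder [0.748  0.0524 0.08  ]
cup rim [0.7036 0.1896 0.075 ]
cup rim s [0.7036 0.1902 0.075 ]
dish [0.7043 0.354  0.03  ]
```

play_rows([
  [0,0,-0.1,0.029,-0.052,0,1],
  [0,0,-0.1,0.029,-0.052,0,1],
  [0,0,-0.1,0.029,-0.052,0,1],
  [0,0,-0.1,0.029,-0.052,0,1],
  [0,0,-0.1,0.029,-0.052,0,1],
  [0,0,-0.1,0.029,-0.052,0,1],
  [0,0,-0.1,0.029,-0.052,0,1],
  [0,0,-0.1,0.029,-0.052,0,1],
  [0,0,-0.1,0.029,-0.052,0,1],
  [0,0,-0.1,0.029,-0.052,0,1],
  [0,0,-0.1,0.029,-0.052,0,1],
  [0,0,-0.06,0.029,-0.05,0,1],
])

```text
t: 1.6
eef_pos: [0.6188, -0.0211, 0.2323]
ee_rot: [3.135, -0.001, -1.598]
force: [0.6, 2.1, 0.2]
width: 0.0877
```

play_rows([
  [0,0,0.027,0.001,0.019,0,1],
  [0,0,0,0,0,-0.05,1],
  [0,0,0,0,0,-0.04,1],
  [0,0,0,0,0,0,1],
])

```text
t: 2.1
eef_pos: [0.6204, -0.0055, 0.1388]
ee_rot: [3.133, -0.002, -1.577]
force: [-0.2, 0.1, 0.8]
width: 0.0875
```

play_rows([
  [0,-0.008,0.006,0,0.0035,-0.03,1],
  [0,0,0,0,0,-0.025,1],
  [0,0,0,0,0,-0.013,1],
  [0,0,0,0,0,0,1],
])

```text
t: 2.6
eef_pos: [0.6239, 0.0011, 0.0761]
ee_rot: [-3.134, -0.001, -1.565]
force: [0.9, -0.1, -0.1]
width: 0.0878
```

```bash
python3 - <<'E'
from h import *
a,d=grab_frame("side");cv2.imwrite("pics/s3.png",cv2.resize(a[150:310,250:450],None,fx=3.5,fy=3.5,interpolation=cv2.INTER_CUBIC))
print(get_state()["eef_pos"],get_state()["q"])
E
```

```text
[0.62446746 0.00117971 0.07680852] [ 0.31618132  0.41466947 -0.30689861  0.00457623 -0.8414276  -0.31376605]
```

View pics/s3.png

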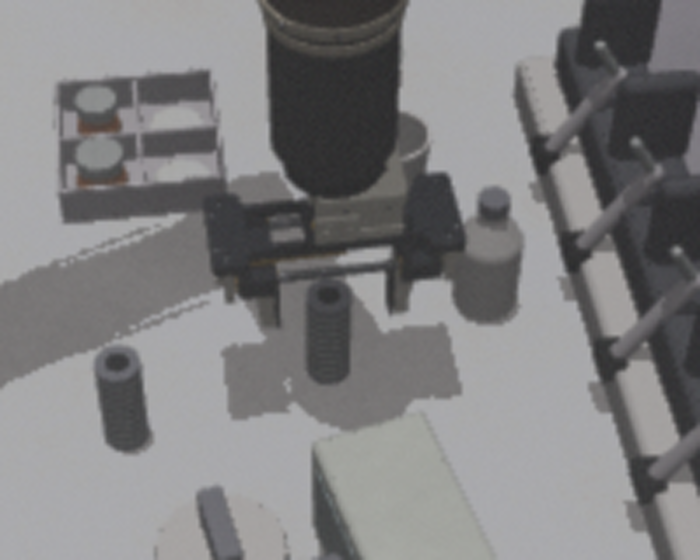

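The fingers straddle the far cartridge (crop columns 265 to 400, cartridge at 328) and clear the bottle. I'll fine-adjust and close.

play_rows([
  [0,0.004,0,-0.003,-0.003,-0.006,1],
  [0,0,0,0,0,0,0.7],
  [0,0,0,0,0,0,0.3],
  [0,0,0,0,0,0,0.3],
  [0,0,0,0,0,0,0.3],
  [0,0,0,0,0,0,0.3],
], grip_force=15)

```text
t: 3.4
eef_pos: [0.6229, -0.0018, 0.0737]
ee_rot: [-3.133, 0.0, -1.565]
force: [0.1, -0.3, -0.5]
width: 0.043
```

play_rows([
  [0,0,0,0,0,0,0.2],
  [0,0,0,0,0,0,0.2],
  [0,0,0,0,0,0,0.2],
  [0,0,0,0,0,0,0.2],
])

```text
t: 3.9
eef_pos: [0.6228, -0.0018, 0.0735]
ee_rot: [-3.133, -0.0, -1.565]
force: [0.4, -0.1, 0.4]
width: 0.0359
```

play_rows([
  [0,0.008,-0.006,0,0,0.04,0.2],
  [0,0,0,0,0,0.045,0.2],
  [0,0,0,-0.012,0.035,0,0.2],
  [0,0,0,-0.015,0.045,0,0.2],
  [0,0,0,-0.015,0.045,0,0.2],
  [0,0,0,-0.015,0.045,0,0.2],
  [0,0,0,-0.015,0.045,0,0.2],
  [0,0,0,-0.015,0.045,0,0.2],
  [0,0,0,-0.01,0.03,0,0.2],
  [0,0,0,0,0,0,0.2],
])

```text
t: 5.15
eef_pos: [0.5201, 0.2961, 0.1593]
ee_rot: [3.139, 0.001, -1.574]
force: [0.4, -0.4, -0.8]
width: 0.0356
```

play_rows([
  [0,0,0.003,-0.003,0.0105,-0.02,0.2],
  [0,0,0,0,0,-0.025,0.2],
  [0,0,0,0,0,-0.02,0.2],
  [0,0,0,0,0,0,0.2],
])

```text
t: 5.65
eef_pos: [0.5171, 0.3049, 0.0926]
ee_rot: [3.138, 0.0, -1.572]
force: [-0.3, -0.3, -1.6]
width: 0.0357
```

```bash
python3 - <<'E'
from h import *
s=get_state();print(s["eef_pos"],s["ee_rot"],s["width"])
a,d=grab_frame("side");cv2.imwrite("pics/s4.png",cv2.resize(a[130:250,230:380],None,fx=4,fy=4,interpolation=cv2.INTER_CUBIC))
E
```

```text
[0.51708386 0.30490965 0.09259784] [ 3.13807200e+00  1.85557235e-04 -1.57154283e+00] 0.03568198627141334
```

View pics/s4.png

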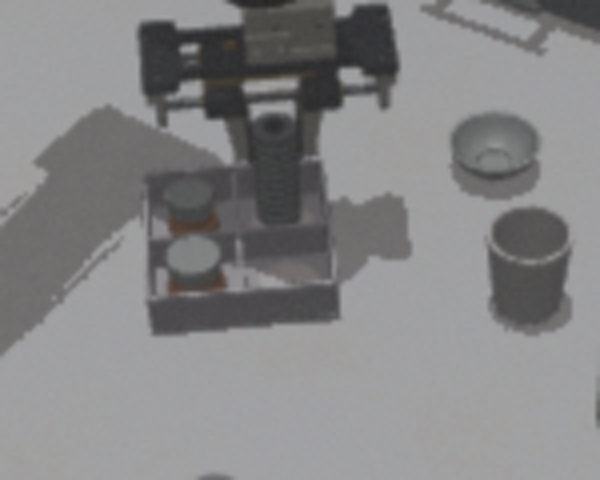

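The cartridge hangs upright above the far free cell, at about (277,170) in the crop. I'll lower it to the floor.

play_rows([
  [0,-0.003,0,0,0.001,-0.01,0.2],
  [0,0,0,0,0,-0.004,0.2],
  [0,0,0,0,0,0,0.2],
])

```text
t: 6.08
eef_pos: [0.5189, 0.3067, 0.0809]
ee_rot: [-3.138, 0.003, -1.572]
force: [-0.3, -0.6, -1.0]
width: 0.0356
```

play_rows([
  [0,0,0,-0.001,0,-0.003,0.2],
  [0,0,0,0,0,-0.003,0.2],
  [0,0,0,0,0,0,0.2],
])

```text
t: 6.45
eef_pos: [0.5186, 0.3073, 0.0777]
ee_rot: [-3.136, 0.005, -1.571]
force: [-0.4, -0.3, -1.7]
width: 0.0355
```

play_rows([
  [0,0.003,0,0,0,-0.002,0.2],
  [0,0,0,0,0,0,0.2],
])

```text
t: 6.7
eef_pos: [0.5189, 0.3076, 0.0772]
ee_rot: [-3.137, 0.005, -1.57]
force: [-0.4, 0.6, -1.1]
width: 0.0356
```

play_rows([
  [0,0,0,0,0,-0.001,0.2],
  [0,0,0,0,0,0,0.5],
  [0,0,0,0,0,0,0.6],
  [0,0,0,0,0,0,1],
  [0,0,0,0,0,0,1],
  [0,0,0,0,0,0.03,1],
  [0,0,0,0,0,0.05,1],
  [0,0,0,0,0,0.05,1],
])

```text
t: 7.7
eef_pos: [0.5168, 0.3054, 0.2043]
ee_rot: [3.139, -0.002, -1.57]
force: [0.7, 0.6, -0.4]
width: 0.0872
```

```bash
python3 - <<'E'
from h import *
s=get_state();print(s["eef_pos"],s["ee_rot"],s["width"],s["q"])
a,d=grab_frame("side");cv2.imwrite("pics/s5.png",cv2.resize(a[130:250,230:380],None,fx=4,fy=4,interpolation=cv2.INTER_CUBIC))
E
```

```text
[0.51680685 0.30540472 0.20425219] [ 3.13858177e+00 -1.93387685e-03 -1.56991323e+00] 0.0872430572847156 [ 0.85829112  0.26256066 -0.20342666 -0.00112989 -1.10824188 -0.856905  ]
```

View pics/s5.png

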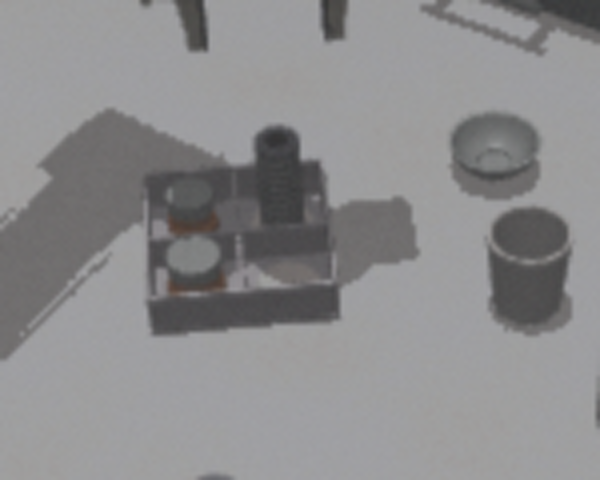

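The first cartridge stands upright in its cell (top at about (277,140) in the crop). Next is the near cartridge.

play_rows([
  [0,0,0,-0.01,-0.05,0,1],
  [0,0,0,-0.01,-0.05,0,1],
  [0,0,0,-0.01,-0.05,0,1],
  [0,0,0,-0.01,-0.05,0,1],
  [0,0,0,-0.01,-0.05,0,1],
  [0,0,0,-0.01,-0.05,0,1],
  [0,0,0,-0.009,-0.04,0,1],
  [0,0,0,0,0,0,1],
])

```text
t: 8.75
eef_pos: [0.4477, -0.0409, 0.2134]
ee_rot: [-3.13, 0.008, -1.567]
force: [-0.3, 0.1, 0.3]
width: 0.0874
```

play_rows([
  [-0.008,0.01,-0.004,0,-0.008,-0.04,1],
  [0,0,0,0,0,-0.04,1],
  [0,0,0,0,0,-0.03,1],
  [0,0,0,0,0,-0.015,1],
  [0,0,0,0,0,0,1],
])

```text
t: 9.38
eef_pos: [0.4495, -0.0472, 0.0856]
ee_rot: [-3.136, 0.001, -1.571]
force: [0.6, 0.7, 0.6]
width: 0.0876
```

```bash
python3 - <<'E'
from h import *
s=get_state();print(s["eef_pos"],s["ee_rot"],s["width"],s["q"])
a,d=grab_frame("side");cv2.imwrite("pics/s6.png",cv2.resize(a[170:310,200:400],None,fx=4,fy=4,interpolation=cv2.INTER_CUBIC))
E
```

```text
[ 0.44952533 -0.04717371  0.08559253] [-3.13578835e+00  9.54210782e-04 -1.57064808e+00] 0.08763169640885983 [ 0.33457665  0.15435686 -0.6715259   0.00149012 -0.73911819 -0.33552956]
```

View pics/s6.png

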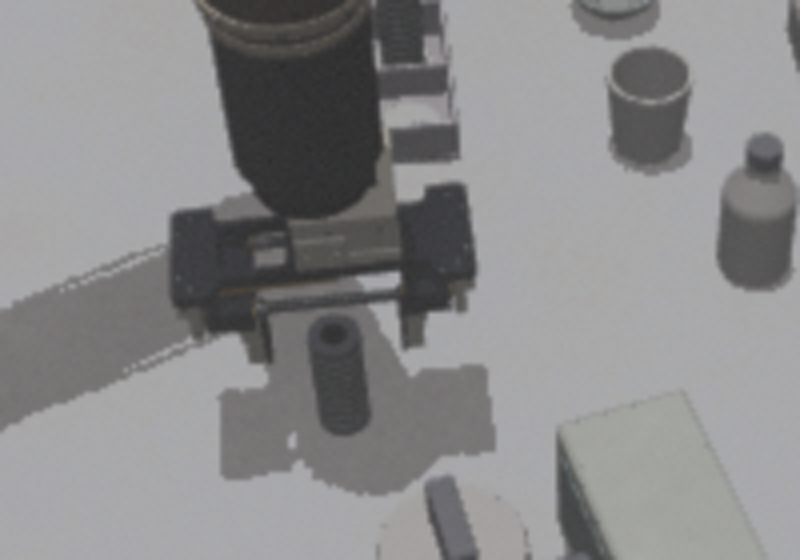

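The fingers straddle the near cartridge (crop column 335, fingers at 258 and 415). I'll lower and close.

play_rows([
  [0,0.005,0,-0.001,-0.001,-0.012,1],
  [0,0,0,0,0,0,0.6],
  [0,0,0,0,0,0,0.2],
  [0,0,0,0,0,0,0.2],
  [0,0,0,0,0,0,0.2],
  [0,0,0,0,0,0,0.2],
  [0,0,0,0,0,0,0.2],
  [0,0,0,0,0,0,0.2],
  [0,0,0,0,0,0,0.2],
], grip_force=15)

```text
t: 10.55
eef_pos: [0.4507, -0.0473, 0.0758]
ee_rot: [-3.135, 0.003, -1.57]
force: [1.1, 0.7, -0.3]
width: 0.036
```

play_rows([
  [0,0,0,0,0,0.04,0.2],
  [0,0,0,0,0,0.045,0.2],
  [0,0,0,0.011,0.045,0,0.2],
  [0,0,0,0.011,0.045,0,0.2],
  [0,0,0,0.011,0.045,0,0.2],
  [0,0,0,0.011,0.045,0,0.2],
  [0,0,0,0.011,0.045,0,0.2],
  [0,0,0,0.01,0.04,0,0.2],
  [0,0,0,0,0,0,0.2],
  [0,0,0,0,0,0,0.2],
])

```text
t: 11.8
eef_pos: [0.5143, 0.2254, 0.1617]
ee_rot: [-3.139, 0.002, -1.573]
force: [-0.2, 0.1, -1.4]
width: 0.0355
```

play_rows([
  [0,0,0,0.002,0.008,-0.02,0.2],
  [0,0,0,0,0,-0.03,0.2],
  [0,0,0,0,0,-0.018,0.2],
  [0,0,0,0,0,0,0.2],
])

```text
t: 12.3
eef_pos: [0.5155, 0.2297, 0.0928]
ee_rot: [-3.139, 0.002, -1.576]
force: [-0.7, -0.5, -1.1]
width: 0.0362
```

```bash
python3 - <<'E'
from h import *
s=get_state();print(s["eef_pos"],s["ee_rot"],s["width"])
a,d=grab_frame("side");cv2.imwrite("pics/s7.png",cv2.resize(a[130:250,230:380],None,fx=4,fy=4,interpolation=cv2.INTER_CUBIC))
E
```

```text
[0.51552178 0.22969438 0.09278322] [-3.13925129e+00  2.14284223e-03 -1.57606065e+00] 0.036246435447741344
```

View pics/s7.png

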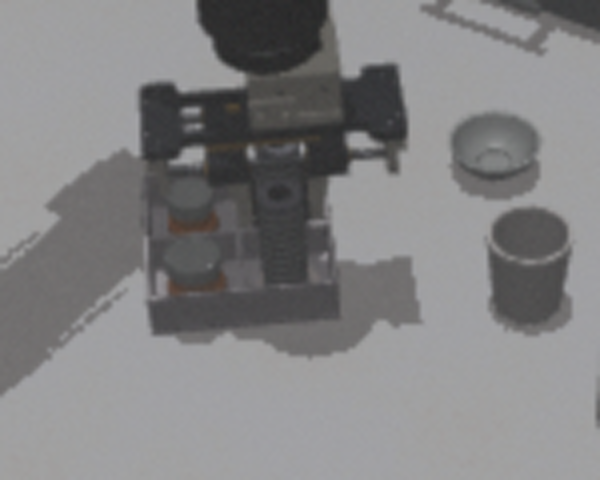

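The second cartridge is just above the front free cell and upright. I'll lower it and release.

play_rows([
  [0,0,0.004,0,0.004,-0.008,0.2],
  [0,0,0,0,0,-0.005,0.2],
  [0,0,0,0,0,0,0.2],
])

```text
t: 12.72
eef_pos: [0.517, 0.2345, 0.0821]
ee_rot: [-3.135, 0.005, -1.572]
force: [0.1, -0.5, -1.9]
width: 0.0356
```

play_rows([
  [-0.003,0.004,0,-0.001,-0.001,-0.003,0.2],
  [0,0,0,0,0,-0.001,0.2],
  [0,0,0,0,0,0,0.2],
])

```text
t: 13.1
eef_pos: [0.5169, 0.2339, 0.0803]
ee_rot: [-3.137, 0.003, -1.571]
force: [-0.9, 0.7, -1.5]
width: 0.0357
```

play_rows([
  [0,0,0,0,0,-0.001,0.2],
  [0,0,0,0,0,0,0.5],
  [0,0,0,0,0,0,0.6],
  [0,0,0,0,0,0,1],
  [0,0,0,0,0,0,1],
  [0,0,0,0,0,0.03,1],
  [0,0,0,0,0,0.05,1],
  [0,0,0,0,0,0.05,1],
])

```text
t: 14.1
eef_pos: [0.5147, 0.2321, 0.2082]
ee_rot: [3.139, -0.003, -1.571]
force: [1.7, 0.3, 0.2]
width: 0.0873
```

```bash
python3 - <<'E'
from h import *
s=get_state();print(s["eef_pos"],s["ee_rot"],s["width"],s["q"])
a,d=grab_frame("side");cv2.imwrite("pics/s8.png",cv2.resize(a[130:250,230:380],None,fx=4,fy=4,interpolation=cv2.INTER_CUBIC))
E
```

```text
[0.51473898 0.23207022 0.20817503] [ 3.13877247 -0.00346631 -1.57098161] 0.08731121543767568 [ 7.70507248e-01  2.02195233e-01 -2.75255451e-01  5.86589820e-04
 -1.09778373e+00 -7.70965810e-01]
```

View pics/s8.png

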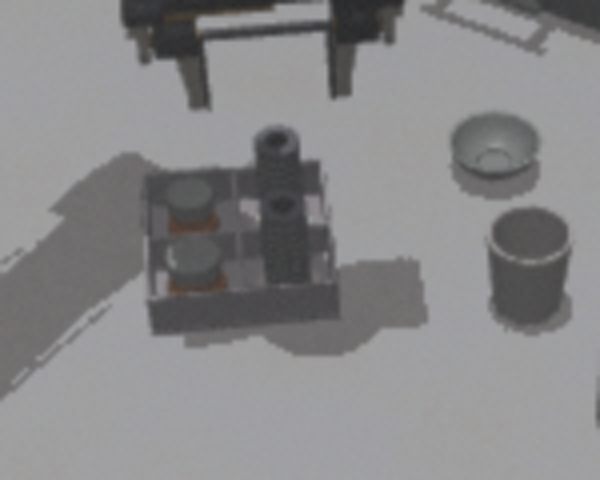

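Both cartridges stand upright, with tops at crop positions (277,140) and (285,205). Now I'll go to the cap.

play_rows([
  [0,0,0.02,0,-0.05,0,1],
  [0,0,0.02,0,-0.05,0,1],
  [0,0,0.02,0,-0.05,0,1],
  [0,0,0.02,0,-0.05,0,1],
  [0,0,0.02,0,-0.05,0,1],
  [0,0,0.02,0,-0.05,0,1],
  [0,0,0.02,0,-0.05,0,1],
  [0,0,0.02,0,-0.05,0,1],
  [0,0,0.01,-0.002,-0.04,0,1],
  [0,0,0,0,0,0,1],
  [0,0,0,0,0,0,1],
])

```text
t: 15.52
eef_pos: [0.5146, -0.2183, 0.2167]
ee_rot: [-3.129, 0.005, -1.392]
force: [0.1, -0.9, 0.3]
width: 0.0879
```

play_rows([
  [-0.005,0.012,0,-0.0045,-0.029,0,1],
  [0,0,0,0,0,-0.025,1],
  [0,0,0,0,0,-0.02,1],
  [0,0,0,0,0,0,1],
  [0,0,0,0,0,0,1],
])

```text
t: 16.15
eef_pos: [0.5119, -0.2434, 0.172]
ee_rot: [-3.14, 0.001, -1.386]
force: [0.4, 0.5, 0.5]
width: 0.0879
```

```bash
python3 - <<'E'
from h import *
s=get_state();print(s["eef_pos"],s["ee_rot"],s["width"],s["q"],s["moment"])
a,d=grab_frame("side");cv2.imwrite("pics/s9.png",cv2.resize(a[210:360,230:420],None,fx=4,fy=4,interpolation=cv2.INTER_CUBIC))
E
```

```text
[ 0.51185285 -0.24344786  0.17202686] [-3.13953268e+00  1.43114802e-03 -1.38561935e+00] 0.08786136829196205 [-0.10009175  0.23390211 -0.32182262 -0.00230122 -1.0134988   0.28648282] [ 0.0925915  -0.10782005 -0.02517976]
```

View pics/s9.png

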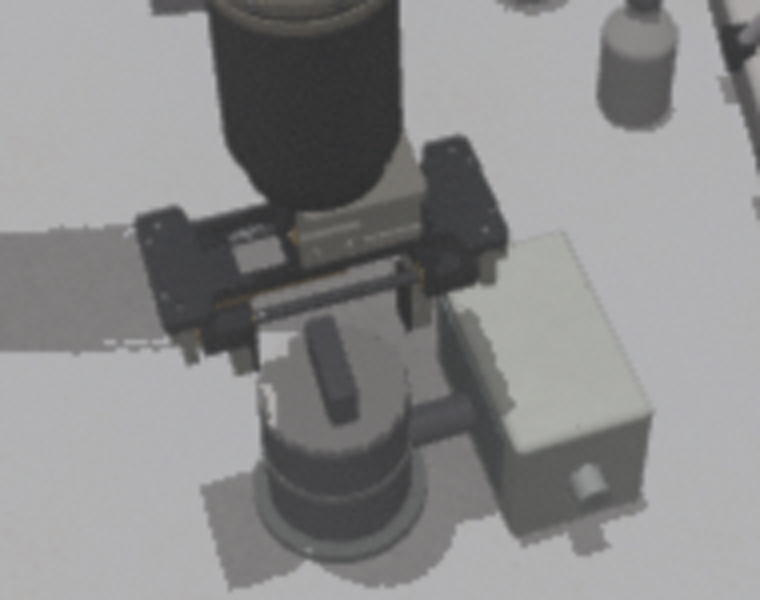

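play_rows([
  [0,0,-0.01,-0.001,-0.004,-0.02,1],
  [0,0,0,0,0,-0.012,1],
  [0,0,0,0,0,0,1],
  [0,0,0,0,0,0,1],
])

```text
t: 16.7
eef_pos: [0.513, -0.247, 0.1427]
ee_rot: [-3.135, -0.001, -1.394]
force: [-0.4, 0.1, 0.7]
width: 0.0876
```

play_rows([
  [0,0.006,0,-0.002,-0.001,-0.008,1],
  [0,0,0,0,0,0,0.6],
  [0,0,0,0,0,0,0.3],
  [0,0,0,0,0,0,0.3],
  [0,0,0,0,0,0,0.3],
  [0,0,0,0,0,0,0.3],
  [0,0,0,0,0,0,0.3],
  [0,0,0,0,0,0,0.3],
], grip_force=10)

```text
t: 17.7
eef_pos: [0.5115, -0.2482, 0.1355]
ee_rot: [-3.139, -0.0, -1.394]
force: [1.0, -0.6, -0.4]
width: 0.0274
```

play_rows([
  [0,0,0,0,0,0,0.1],
  [0,0,0,0,0,0,0.1],
  [0,0,0,0,0,0,0.1],
  [0,0,0,0,0,0,0.1],
  [0,0,0,0,0,0,0.1],
], grip_force=20)

```text
t: 18.32
eef_pos: [0.5116, -0.2482, 0.1355]
ee_rot: [-3.139, -0.0, -1.394]
force: [0.2, -0.4, -1.5]
width: 0.0179
```

```bash
python3 - <<'E'
from h import *
s=get_state();print(s)
E
```

```text
{'t': 18.325, 'q': array([-1.07936941e-01,  2.72194704e-01, -3.64544409e-01, -5.04718284e-04,
       -9.31540627e-01,  2.85506630e-01]), 'qd': array([-5.83876202e-04, -1.18262582e-03, -2.85986065e-04,  9.14488837e-04,
       -5.66217181e-05, -9.26312050e-04]), 'joint_efforts': array([-3.20271472e-02, -4.72612739e+01,  2.50878632e+01,  5.92849553e+00,
        8.67924490e-02, -4.53881366e-03]), 'eef_pos': array([ 0.51159468, -0.24820857,  0.13548759]), 'ee_rot': array([-3.13906370e+00, -3.19377413e-04, -1.39352765e+00]), 'force': array([ 0.24235864, -0.37606744, -1.48241535]), 'moment': array([ 0.07455072, -0.02800516,  0.02082544]), 'width': 0.017856940133955477}
```

The bar is gripped at 17.9 mm. I'll try anticlockwise first in small steps.

play_rows([
  [0,0,0.05,0,0,0,0.1],
  [0,0,0.05,0,0,0,0.1],
  [0,0,0.04,0,0,0,0.1],
  [0,0,0,0,0,0,0.1],
])

```text
t: 18.82
eef_pos: [0.5115, -0.2482, 0.1355]
ee_rot: [-3.139, 0.0, -1.251]
force: [-0.8, 0.0, -0.3]
width: 0.0183
```

```bash
python3 - <<'E'
from h import *
s=get_state();print(s["force"],s["moment"],s["width"],s["ee_rot"],s["q"])
E
```

```text
[-0.76299283  0.0097364  -0.26389191] [ 0.14511368  0.01545312 -0.53619039] 0.018294193853130237 [-3.13889405e+00  1.31782201e-05 -1.25141809e+00] [-0.10837921  0.27222442 -0.36416553 -0.00140941 -0.93195686  0.42859643]
```

The moment reads -0.54 N·m, so that is the stop. I'll reverse and go clockwise.

play_rows([
  [0,0,-0.07,0,0,0,0.1],
  [0,0,-0.08,0,0,0,0.1],
  [0,0,-0.08,0,0,0,0.1],
  [0,0,-0.08,0,0,0,0.1],
  [0,0,0,0,0,0,0.1],
])

```text
t: 19.45
eef_pos: [0.5113, -0.2485, 0.1355]
ee_rot: [-3.14, -0.001, -1.574]
force: [-0.7, -0.4, -0.3]
width: 0.0177
```

```bash
python3 - <<'E'
from h import *
s=get_state();print(s["force"],s["moment"],s["width"],s["ee_rot"])
a,d=grab_frame("side");cv2.imwrite("pics/s10.png",cv2.resize(a[210:360,230:420],None,fx=4,fy=4,interpolation=cv2.INTER_CUBIC))
E
```

```text
[-0.73190492 -0.35779461 -0.27913597] [ 0.1349737  -0.01992662  0.0225671 ] 0.017738271284089082 [-3.13955954e+00 -6.46335325e-04 -1.57380071e+00]
```

View pics/s10.png

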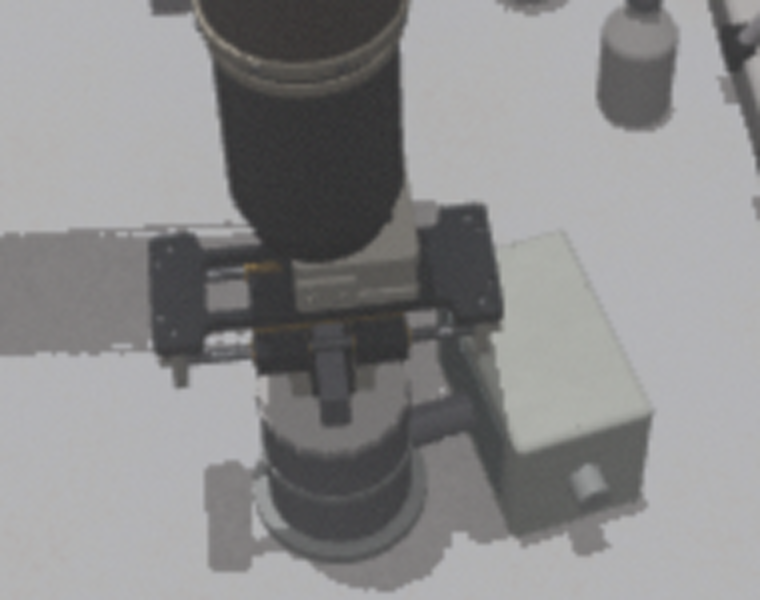

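No resistance 10° clockwise past closed, and the bar follows the gripper (crop (335,385)). So clockwise loosens; I'll continue to about 66°.

play_rows([
  [0,0,-0.1,0,0,0,0.1],
  [0,0,-0.12,0,0,0,0.1],
  [0,0,-0.12,0,0,0,0.1],
  [0,0,-0.12,0,0,0,0.1],
  [0,0,-0.12,0,0,0,0.1],
  [0,0,0,0,0,0,0.1],
])

```text
t: 20.25
eef_pos: [0.5113, -0.2484, 0.1355]
ee_rot: [-3.14, -0.001, -2.16]
force: [-0.1, 0.3, 0.1]
width: 0.0181
```

```bash
python3 - <<'E'
from h import *
s=get_state();print(s["force"],s["moment"],s["width"],s["ee_rot"],s["q"])
E
```

```text
[-0.10936961  0.3263016   0.136727  ] [ 0.13880705 -0.13906578 -0.03134533] 0.018052027490366527 [-3.13972235e+00 -7.07150786e-04 -2.15967885e+00] [-0.10704963  0.27212303 -0.36560845  0.0018605  -0.93173601 -0.48294092]
```

play_rows([
  [0,0,-0.1,0,0,0,0.1],
  [0,0,-0.1,0,0,0,0.1],
  [0,0,-0.1,0,0,0,0.1],
  [0,0,-0.08,0,0,0,0.1],
  [0,0,0,0,0,0,0.1],
])

```text
t: 20.88
eef_pos: [0.5113, -0.2483, 0.1355]
ee_rot: [-3.14, -0.001, -2.53]
force: [0.6, -0.4, -1.0]
width: 0.0179
```

```bash
python3 - <<'E'
from h import *
s=get_state();print(s["force"],s["moment"],s["width"],s["ee_rot"])
a,d=grab_frame("side");cv2.imwrite("pics/s11.png",cv2.resize(a[210:360,230:420],None,fx=4,fy=4,interpolation=cv2.INTER_CUBIC))
E
```

```text
[ 0.59689439 -0.41361693 -0.97031196] [ 0.01659475 -0.18562094 -0.03258014] 0.01785880588075537 [-3.13980397e+00 -6.35717326e-04 -2.53048340e+00]
```

View pics/s11.png

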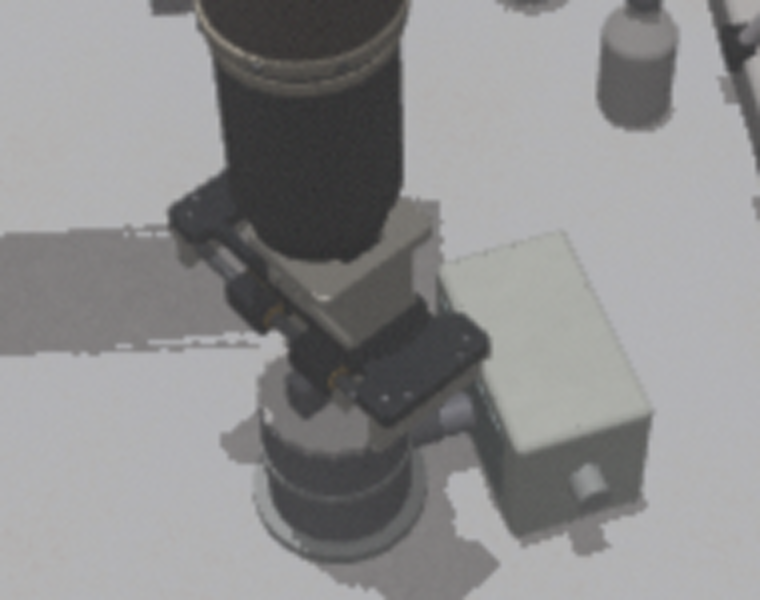

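The cap has turned about 65° and the bar follows the gripper. I'll lift gently and watch the force.

play_rows([
  [0,0,0,0,0,0,0.1],
  [0,0,0,0,0,0.003,0.1],
  [0,0,0,0,0,0.004,0.1],
  [0,0,0,0,0,0,0.1],
], grip_force=25)

```text
t: 21.42
eef_pos: [0.511, -0.2482, 0.1426]
ee_rot: [-3.14, -0.001, -2.524]
force: [-0.1, 0.6, -0.7]
width: 0.0182
```

play_rows([
  [0,0,0,0,0,0.01,0.1],
  [0,0,0,0,0,0.015,0.1],
  [0,0,0,0,0,0.02,0.1],
  [0,0,0,0,0,0.02,0.1],
  [0,0,0,0,0,0.018,0.1],
  [0,0,0,0,0,0.01,0.1],
  [0,0,0,0,0,0,0.1],
  [0,0,0,0,0,0,0.1],
  [0,0,0,0,0,0,0.1],
])

```text
t: 22.55
eef_pos: [0.5106, -0.2482, 0.2431]
ee_rot: [-3.139, 0.0, -2.524]
force: [0.5, 0.7, -2.0]
width: 0.0178
```

```bash
python3 - <<'E'
from h import *
s=get_state();print(s["force"],s["qd"],s["width"],s["ee_rot"])
a,d=grab_frame("side");cv2.imwrite("pics/s12.png",cv2.resize(a[130:360,210:420],None,fx=2.6,fy=2.6,interpolation=cv2.INTER_CUBIC))
a,d=grab_frame("top");cv2.imwrite("pics/t12.png",a)
E
```

```text
[ 0.48095725  0.65849777 -1.97064548] [-0.00156992  0.00495394 -0.00663932 -0.003631   -0.00158192  0.00124836] 0.017839627732596296 [-3.13893479e+00  4.75742567e-04 -2.52377998e+00]
```

View pics/s12.png

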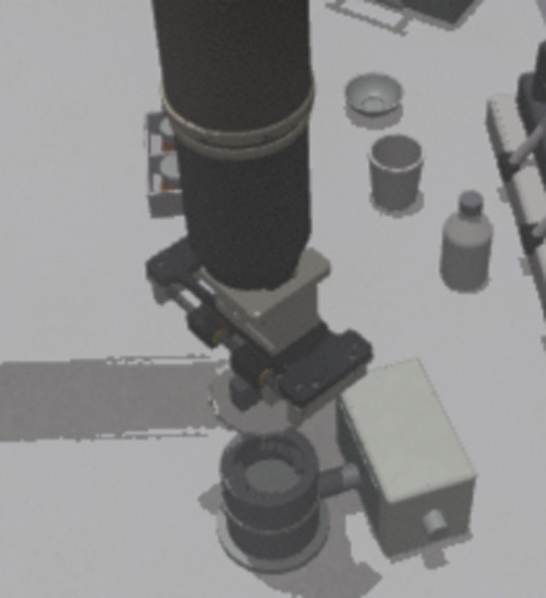

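View pics/t12.png

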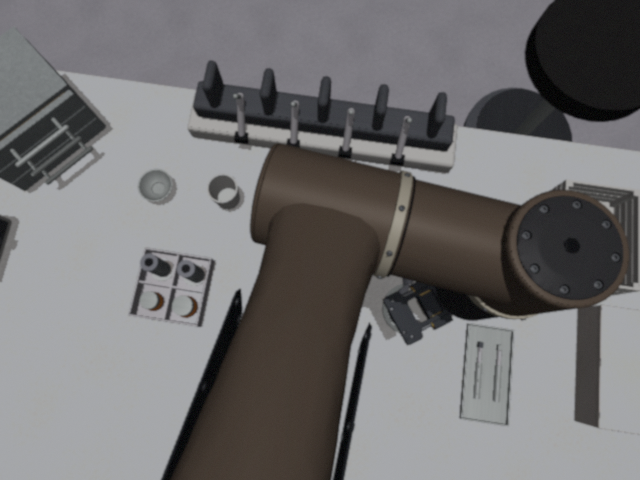

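The side view shows the bowl open at about (268,465) and the cap disc level in the gripper above it. The top view shows both cartridges standing, with tops at about (151,262) and (189,269). One last position check, then I hand in.

```bash
python3 - <<'E'
from h import *
print(ray_z("top",151,261.5,.094),ray_z("top",189,269,.094))
s=get_state();print(s["t"],s["width"],s["force"],s["eef_pos"])
print(job_done())
E
```

```text
[0.51950031 0.3002883  0.094     ] [0.51580287 0.21996837 0.094     ]
22.65 0.018053823190186984 [-0.37853443  0.75992401 -1.18915933] [ 0.51058662 -0.24815824  0.24307257]
the job is handed in; nothing more can be done
None
```

The job is handed in at 22.65 s of the 72 s allowed. Both fresh cartridges stand upright in the free cells, and the cap is off the bowl and held level above it. `job_done()` gives no verdict, so the points below are my own checks.

- **Cartridges:** I placed and released one in each free cell, and both the side and top views show them upright. At release the gripper was within about 2 mm of each disc centre. My last rough pixel check put the tops about 7 mm (far cell) and 14 mm (front cell) off in y. I put that down mainly to reading dark tops in a small view, and it is within the 25 mm limit, but I did not re-measure it.
- **Cap:** Anticlockwise hit a stop, with a moment of about -0.54 N·m. Clockwise ran free, so I turned it about 65° and lifted it with no resistance.
- **Final hold:** The cap is about 107 mm above its seat, within a few millimetres of the bowl axis. The opening is 18 mm, which matches the bar's thickness. The vertical force is about -1.2 N, which matches the cap's weight. The arm was practically still, and the side view showed the cap level and clear of the bowl.
- **Bystanders:** None of my moves made contact with them. In the last top view the jars, cup, dish and handpieces look unmoved. The bottle was hidden by the arm there, but it stands in place in the side view.

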